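# Prick the drill centres of a sawn horse blank in the sprung marking jig

## Task

With a fingertip, push the wooden horse blank that lies in the marking jig along its fence until it is fully home against the stop. Then press down the rubber pad on the free corner of the sprung plate until its pointer is level with the line of the rider on the scale, no deeper, keep it there for a moment, and let the plate spring all the way back up. Only push and press, gently: do not grip or lift the blank, do not press the plate before the blank is home, do not shift the rider, and leave the things that stand and lie around the jig where they are.

Things in the scene. Friction and masses are not known exactly. Their poses are not given: they have to be found in the camera images.
- jig: marking jig bolted to the bench: plywood board 18 mm thick, from x -240 to +85, y -172 to +125 mm. Origin on the bench under the stop's working face, in the middle of the lane; x = direction in which the blank is pushed (away from the robot), y left, z up. Beside the lane, 14 mm high above the board: fence on the right (face y -71, x -215 to 0), guide on the left (face y +71, x -150 to 0)
- stop (a point): foot, on the board, of the middle of the working face of the stop, a dark wooden bar across the lane at x = 0, 14 mm high, 142 mm wide; same axes as the jig
- rump (a point): middle of the flat rump face (83 mm wide) of the blank in the jig, half-way up: push here. The blank is a loose sawn pine horse silhouette lying flat on the board, nose to the stop, feet along the fence: 130 mm rump to nose, 138 mm feet to head, 28 mm thick (18 to 46 mm above the bench), 0.12 to 0.21 kg, 2 mm of play each side. x from rump to nose, z up. Starts 35 to 70 mm short of home
- home (a point): point of the jig where rump lies when the blank is home (nose and front foot on the stop): 130 mm before the stop's face, 32 mm above the bench; same axes as the jig. The rump then stands 30 mm out from under the plate's free edge
- plate (a joint): hinge of the sprung aluminium plate with a window that covers the lane from the hinge (along y at x +48 mm, 63 mm above the bench) back to x -100 mm, y -114 to +109 mm. rad: 0 at rest (free edge, towards the robot, about 82 mm above the bench), growing as it is pressed down, at most 0.215. Springs: at the pad about 4 N starts it, 10 to 13 N at the line; it springs back when let go
- pad_top (a point): centre of the top of the black rubber pad (36 x 36 mm, 5 mm thick) on the plate's right-hand corner nearest the robot, the place to press; at rest about 88 mm above the bench, tilted 0.13 rad with the plate; it moves with the plate, 0.91 mm down for each 1 mm of the pointer. 52 mm to its right stands the scale bar, a white upright flat bar 14 mm wide with its top 98 mm above the bench
- pointer (a point): tip of the pointer that sticks out to the right of the plate at the pad's corner and moves down along the scale bar's edge; at rest about 81 mm above the bench
- mark (a point): the white line on the rider, a dark sleeve 8 mm high clamped on the scale bar: its end next to the pointer's path. Its height varies, 16 to 22 mm below the resting pointer's tip. The plate is at depth when pointer is as high as this point
- spare: a second sawn horse blank lying flat on the bench beside the left of the jig, not to be used; the same shape as the blank in the jig; origin at the centre of its underside
- pencil: a flat carpenter's pencil 175 x 14 x 8 mm, lying on the bench off the right front of the jig; origin at the centre of its underside
- glue: a white glue bottle 58 mm in diameter and 165 mm tall, standing on the bench close to the left of the jig's far end; origin at the centre of its underside
- tin: a low steel tin 84 mm in diameter and 62 mm tall, standing on the bench, close to the right of the jig; origin at the centre of its underside
Mind the look-alikes: they are no part of the job. Leave any blue or orange look-alike of the part that bears rump alone.

How it is judged:
By the outcome, as a careful person would: the job done as asked, in the order asked, and still so for the second after the job is handed in, with the robot touching nothing.
It also fails if it takes over 38 s, if anything falls off the work surface, if the arm or the gripper's body presses on something with over 40 N, if the wrist force passes 120 N, or if a joint passes its speed limit or range.

## Robot

A 6-joint arm with a two-finger parallel gripper is mounted at the origin on the work surface. World frame = base frame: x ahead of the robot, y to its left, z up, the work surface at z = 0. Lengths are in mm, angles in rad, forces in N, time in s.
With the tool pointing down it reaches from about 275 to 850 mm from the base axis. Payload 5.2 kg.
Tool frame: the origin (TCP) lies midway between the tips of the shut fingers; the grasp point (between the pads) lies 19 mm behind it; z points along the fingers, y is the line along which they close (so a half turn about z gives the same grasp; the last joint's range is limited). The gripper opens to 85 mm and grips with 20 to 120 N. Pads are 22 mm wide; open, the fingers measure 114 mm over their backs; the gripper's body (76 mm by 85 mm) begins 54 mm behind the grasp point. The pads swing forward as they close: fully open they stand 13 mm farther back than shut.
Start: joints at [-1.375, 0.259, 1.535, -0, 1.348, -0.203], TCP at [213.593, -506.836, 231.31] pointing down, gripper open.
Joint ranges: [-3.14, 3.14], [-0.91, 2.08], [0.19, 2.58], [-1.22, 4.36], [0.22, 2.71], [-3.12, 3.12]. Speed limits (rad/s): [2.57, 2.57, 3.14, 3.14, 3.14, 3.14].

## Interface

Orientations are given as a unit quaternion [w, x, y, z].
In Python, from cell import arm, imaging gives the robot as it stands. The module is installed in compiled form; this text tells all that it offers.
- The arm moves only by the shell command python3 -m handwheel 'ROWS' [FORCE]. ROWS is JSON, a list of rows, each a list of 7 numbers: the finger opening in mm, from 0 to 85.4, then the shift along the tool's x, y, z as a fraction of full scale, then the turn, a rotation vector about the tool's x, y, z as a fraction of full scale. In form: [[jaw, dx, dy, dz, wx, wy, wz], ...]. A call has 1 to 8 rows; each row shifts and turns the commanded pose from where the row before left it, along the tool's axes as they then stand; what a row does not reach is not made up. Full scale, the value 1, is 0.25 m for a shift and 180 degrees for a turn. A row lasts 1/8 s, in which the tool goes at most 62.5 mm and 10.7 degrees, less where a joint would pass 70% of its speed; a pose out of reach is approached as far as the arm can. A call with a number of a shift or a turn outside -1 to 1 is refused whole. A call with a gripper value outside its range is refused whole. The fingers move at their own pace and stop on an object; FORCE is the grip in N (left out, the last holds). Time passes only in rows, so rows that do not move let the fingers close. It gives the time, the measured TCP pose, the force, the opening and the grip force at its end, in the units of the state.
- arm.observe(): the state, without advancing time (a new reading comes with each control period).
- imaging.capture(name): name is "side" or "top"; returns the picture (420x560x3 uint8, red, green, blue); there is no depth.
- imaging.get_calibration(name): a dict with "camera_matrix" (3x3 intrinsics, pixels), "k1" (the pictures are not rectified: a ray, as slopes to the right and down, at radius r is drawn at 1 + k1 r^2 times it, then the intrinsics apply), "extrinsics" (4x4, takes a point from camera to world coordinates). Camera axes: x right, y up, looking along -z (the intrinsics and any distortion apply to the point x, -y, -z); pixel columns grow to the right and rows downward; lengths in mm; the calibration is good to about 2 mm. A picture is of the moment at which its call begins. get_calibration takes no time and is no camera call.
- arm.sign_off(): hands the job in; it is judged then, once.
The state is a dict: "clock": time; "qpos": joint angles; "dq": joint speeds; "tau": joint torques, N m; "tcp_pos": TCP position; "ee_rot": TCP orientation; "force": force on the tool from outside, world axes, zero at the start; "moment": the same for the moment, N m; "grip_width": opening from 0.0 (shut) to 1.0 (fully open); "finger_force": force on a finger pad.
Only numpy, scipy, OpenCV 4.12 (cv2) and the standard library are available. Lean on these libraries where they do the work, as an engineer would, in place of code of your own. Each camera call takes 0.05 s, during which the arm holds its last target. There are 200 camera calls.

## Working session

There is one attempt and no reset: what is moved stays moved. The work goes in short steps, Python scripts to look and compute and a shell command to move; the robot and the scene stay as the last step left them, time stands still between calls to the robot, and variables do not carry over. Pictures are saved under pics/ and viewed, at most 10 in all, crops included, and the job is handed in when it is done.

```bash
mkdir -p pics
cat > h.py <<'E'
import numpy as np, cv2
from cell import arm, imaging
def cal(n):
    c=imaging.get_calibration(n); return np.array(c["camera_matrix"]),c["k1"],np.array(c["extrinsics"])
def ray(n,u,v):
    K,k,T=cal(n); d=np.array([(u-K[0,2])/K[0,0],(v-K[1,2])/K[1,1]]); s=d.copy()
    for _ in range(30): s=d/(1+k*(s@s))
    r=T[:3,:3]@np.array([s[0],-s[1],-1]); return T[:3,3],r
def onz(n,u,v,z):
    o,r=ray(n,u,v); return o+r*(z-o[2])/r[2]
def tri(a,b):
    (o,r),(p,q)=ray("top",*a),ray("side",*b)
    s,t=np.linalg.lstsq(np.c_[r,-q],p-o,rcond=None)[0]
    return (o+s*r+p+t*q)/2, np.linalg.norm(o+s*r-p-t*q)
def proj(n,P):
    K,k,T=cal(n); c=T[:3,:3].T@(np.array(P,float)-T[:3,3]); s=np.array([c[0],-c[1]])/-c[2]
    s=s*(1+k*(s@s)); return K[:2,:2]@s+K[:2,2]
def snap(n,f,crop=None,z=1):
    i=imaging.capture(n)
    cv2.imwrite("pics/raw_"+f,i[:,:,::-1])
    if crop: x0,y0,x1,y1=crop; i=i[y0:y1,x0:x1]
    cv2.imwrite("pics/"+f,cv2.resize(i[:,:,::-1],None,fx=z,fy=z,interpolation=cv2.INTER_CUBIC));
E
python3 - <<'E'
from h import *
for n in("top","side"):
    snap(n,n+"0.png",None,1.42); print(cal(n))
print(arm.observe())
E
```

```text
(array([[436.67950057,   0.        , 280.78512379],
       [  0.        , 436.67950057, 211.40400753],
       [  0.        ,   0.        ,   1.        ]]), -0.10116469130814063, array([[-2.61021176e-02,  9.98447075e-01, -4.92150228e-02,
         4.19161773e+02],
       [-9.99355230e-01, -2.72766951e-02, -2.33475195e-02,
         2.45354842e+01],
       [-2.46536857e-02,  4.85738707e-02,  9.98515285e-01,
         1.11609971e+03],
       [ 0.00000000e+00,  0.00000000e+00,  0.00000000e+00,
         1.00000000e+00]]))
(array([[417.27278479,   0.        , 279.8859221 ],
       [  0.        , 417.27278479, 204.66696034],
       [  0.        ,   0.        ,   1.        ]]), -0.013131023888174095, array([[-9.17297007e-01,  2.63913216e-01, -2.98187885e-01,
         1.18188265e+02],
       [-3.98111815e-01, -6.23894214e-01,  6.72505013e-01,
         8.76960874e+02],
       [-8.55473514e-03,  7.35598956e-01,  6.77363265e-01,
         9.40451858e+02],
       [ 0.00000000e+00,  0.00000000e+00,  0.00000000e+00,
         1.00000000e+00]]))
{'clock': 0.1, 'qpos': array([-1.37479152e+00,  2.59244266e-01,  1.53596929e+00,  1.17718339e-05,
        1.34801577e+00, -2.02820769e-01]), 'dq': array([-0.00023235, -0.00119698, -0.00203845,  0.00153785,  0.00182325,
        0.00132005]), 'tau': array([ 2.31367812e-03, -4.46968782e+01, -2.91249955e+01, -3.16662463e-04,
        6.35868942e-03,  4.60096558e-06]), 'tcp_pos': array([ 213.50530435, -506.35187808,  230.57349771]), 'ee_rot': array([-8.18312833e-04,  9.80183001e-01,  1.98092442e-01,  8.52823202e-06]), 'force': array([ 0.41676425, -0.18554082, -0.31083012]), 'moment': array([-0.01998512, -0.01361613, -0.06804954]), 'finger_force': 0.0, 'grip_width': 1.001037853017274}
```

View pics/top0.png

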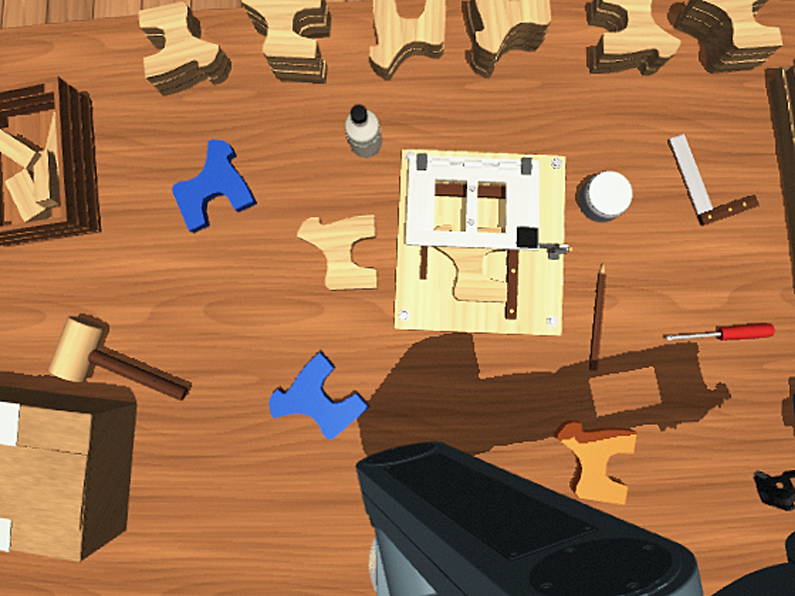

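View pics/side0.png

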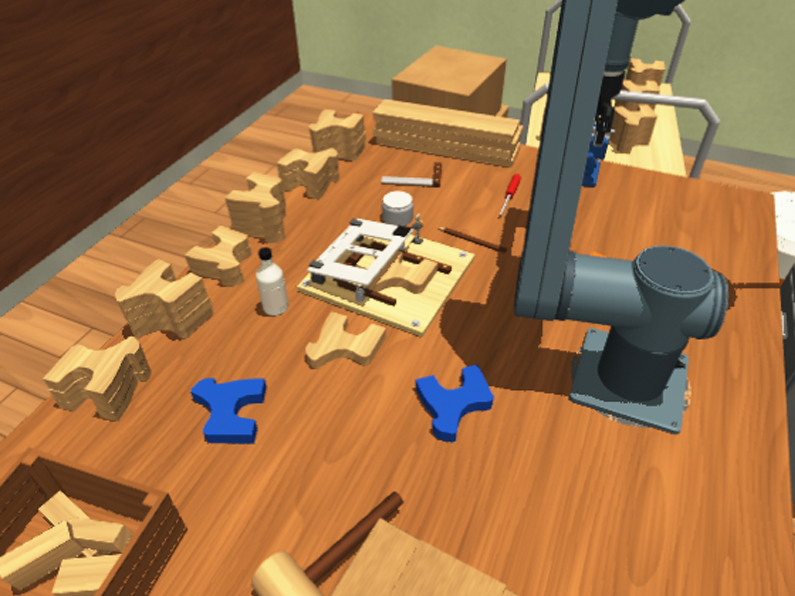

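The top view shows the jig with its board corners at about (403,150), (565,153), (562,334) and (396,329). The pad is at (527,237) and the rump is at about (478,300). The side view shows the jig around (390,270). I'll zoom in on both.

Run:
```python
import cv2
a=cv2.imread("pics/raw_top0.png")[100:240,270:410]; b=cv2.imread("pics/raw_side0.png")[145:240,205:340]
cv2.imwrite("pics/tz.png",cv2.resize(a,None,fx=4,fy=4,interpolation=cv2.INTER_CUBIC))
cv2.imwrite("pics/sz.png",cv2.resize(b,None,fx=5,fy=5,interpolation=cv2.INTER_CUBIC))
```

```text
(no output)
```

View pics/tz.png

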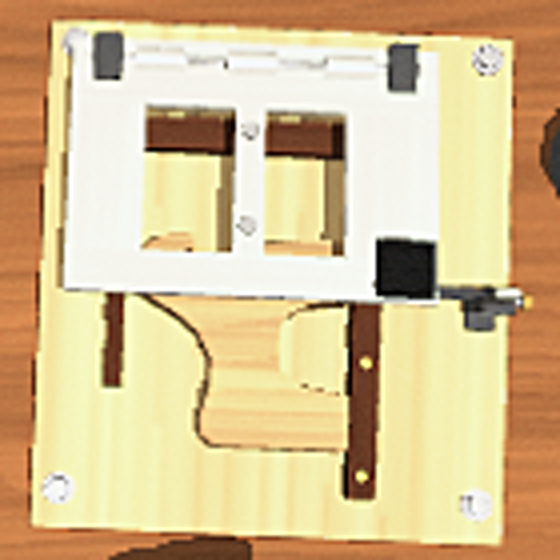

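View pics/sz.png

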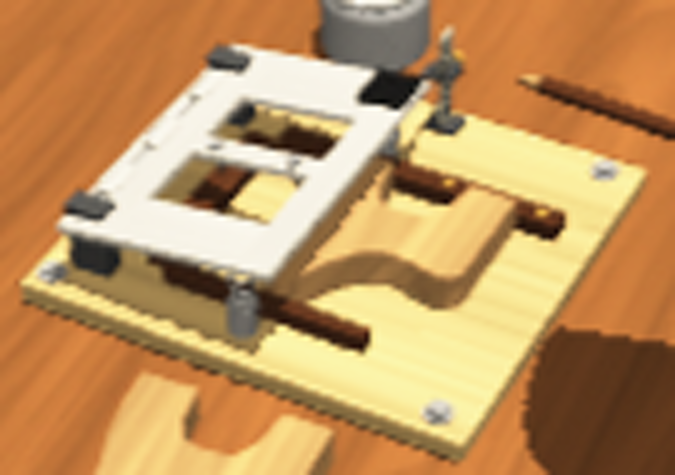

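The zooms show the board corners in tz at (52,22), (513,40), (500,543) and (33,526). The pad spans (376–437, 240–297), and the rump edge runs from (205,442) to (345,450). In sz the scale bar is near (447,30–125), with the dark rider at about (445,65).

```bash
cat > jig.py <<'E'
from h import *
J=np.array([[85,125],[85,-172],[-240,-172],[-240,125]],float)
tz=lambda x,y:(270+(x+.5)/4-.5,100+(y+.5)/4-.5)
sz=lambda x,y:(205+(x+.5)/5-.5,145+(y+.5)/5-.5)
W=np.array([onz("top",*tz(*p),18)[:2] for p in [(52,22),(513,40),(500,543),(33,526)]])
jc,wc=J.mean(0),W.mean(0)
a=J-jc;b=W-wc
yaw=np.arctan2((a[:,0]*b[:,1]-a[:,1]*b[:,0]).sum(),(a*b).sum())
R=np.array([[np.cos(yaw),-np.sin(yaw)],[np.sin(yaw),np.cos(yaw)]]); t=wc-R@jc
toj=lambda P:np.r_[R.T@(np.asarray(P)[:2]-t),P[2]]
tow=lambda P:np.r_[R@np.asarray(P,float)[:2]+t,P[2]]
E
python3 - <<'E'
from jig import *
np.set_printoptions(precision=1,suppress=True)
print("yaw",yaw,"stop",t,"resid",W-(J@R.T+t))
for nm,p,z in [("rumpL",(205,442),46),("rumpR",(345,450),46),("fence end",(360,497),32),("pad TL",(377,240),88),("pad BR",(437,297),88)]:
    w=onz("top",*tz(*p),z); print(nm,w,toj(w))
for nm,p,z in [("corner R",(645,175),18),("corner near",(460,455),18),("rump R top",(520,205),46),("pad far",(377,68),88),("pad near",(400,106),88),("bar top",(447,30),98)]:
    w=onz("side",*sz(*p),z); print("side",nm,w,toj(w))
p,e=tri(tz(407,268),sz(391,88)); print("pad tri",p,e,toj(p))
q=arm.observe(); from scipy.spatial.transform import Rotation as S
print(S.from_quat(q['ee_rot'],scalar_first=True).as_matrix())
E
```

```text
yaw -0.06589931220274754 stop [654.2 -80.2] resid [[-1.3 -0.6]
 [-1.4  0.6]
 [ 1.8  1.6]
 [ 0.9 -1.6]]
rumpL [472.4 -48.8  46. ] [-183.5   19.3   46. ]
rumpR [ 465.1 -134.4   46. ] [-185.1  -66.6   46. ]
fence end [ 436.3 -144.8   32. ] [-213.1  -78.9   32. ]
pad TL [ 587.4 -151.8   88. ] [-61.9 -75.8  88. ]
pad BR [ 552.5 -186.1   88. ] [ -94.5 -112.4   88. ]
side corner R [ 403.1 -230.2   18. ] [-240.6 -166.2   18. ]
side corner near [422.9  67.9  18. ] [-240.5  132.5   18. ]
side rump R top [ 461.2 -134.2   46. ] [-189.   -66.6   46. ]
side pad far [ 586.8 -185.5   88. ] [ -60.3 -109.5   88. ]
side pad near [ 555.5 -152.1   88. ] [-93.7 -78.3  88. ]
side bar top [ 554.2 -232.4   98. ] [ -89.8 -158.5   98. ]
pad tri [ 569.9 -169.3   87.1] 0.9032226135087543 [-78.2 -94.5  87.1]
[[ 0.9  0.4 -0. ]
 [ 0.4 -0.9  0. ]
 [ 0.  -0.  -1. ]]
```

```bash
python3 -m handwheel '[[0,0,0,0,0,0,0.0493],[0,0,0,0,0,0,0.0493],[0,0,0,0,0,0,0.0493],[0,0.08,-0.19,0,0,0,0],[0,0.08,-0.19,0,0,0,0],[0,0.08,-0.19,0,0,0,0],[0,0.08,-0.19,0,0,0,0],[0,0,0,0,0,0,0]]' 30
cat > st.py <<'E'
from jig import *
from scipy.spatial.transform import Rotation as S
np.set_printoptions(precision=2,suppress=True)
q=arm.observe();M=S.from_quat(q['ee_rot'],scalar_first=True).as_matrix()
print("t",q['clock'],"jigTCP",toj(q['tcp_pos']),"yawerr",np.arctan2(M[1,0],M[0,0])-yaw,"tilt",M[:2,2],"F",q['force'],"g",q['grip_width'])
E
python3 st.py
```

```text
clock: 1.1
tcp_pos: [306.8, -319.2, 231.2]
ee_rot: [-0.001, 1.0, -0.031, -0.0]
force: [0.1, -0.5, 0.3]
grip_width: -0.0
finger_force: 0.0
t 1.1 jigTCP [-330.86 -261.44  231.17] yawerr 0.004245140408619175 tilt [0. 0.] F [ 0.11 -0.5   0.25] g -0.0004925343165242199
```

```bash
python3 -m handwheel '[[0,0.085,-0.19,0,0,0,0],[0,0.085,-0.19,0,0,0,0],[0,0.085,-0.19,0,0,0,0],[0,0.085,-0.19,0,0,0,0],[0,0.08,-0.19,0,0,0,0],[0,0,0,0.18,0,0,0],[0,0,0,0.18,0,0,0],[0,0,0,0.18,0,0,0]]'
python3 st.py; python3 -m handwheel '[[0,0,0,0.12,0,0,0],[0,0,0,0.1,0,0,0],[0,0,0,0.02,0,0,0],[0,0,0,0,0,0,0]]'; python3 st.py; python3 -c "
from h import *
snap('top','t1.png',(270,100,410,240),4)"
```

```text
clock: 2.1
tcp_pos: [426.7, -93.1, 95.0]
ee_rot: [0.0, 0.999, -0.033, 0.0]
force: [0.6, -0.3, 0.1]
grip_width: 0.003
finger_force: 0.0
t 2.1 jigTCP [-226.13  -27.92   95.  ] yawerr 0.00035400850813627205 tilt [ 0. -0.] F [ 0.56 -0.26  0.07] g 0.0032653880825823443
clock: 2.6
tcp_pos: [426.5, -93.0, 36.4]
ee_rot: [-0.0, 0.999, -0.033, -0.0]
force: [0.9, -0.0, 0.4]
grip_width: 0.001
finger_force: 0.0
t 2.6 jigTCP [-226.31  -27.81   36.4 ] yawerr -0.0004715504864179487 tilt [-0.  0.] F [ 0.9  -0.03  0.35] g 0.0011350841133301638
```

View pics/t1.png

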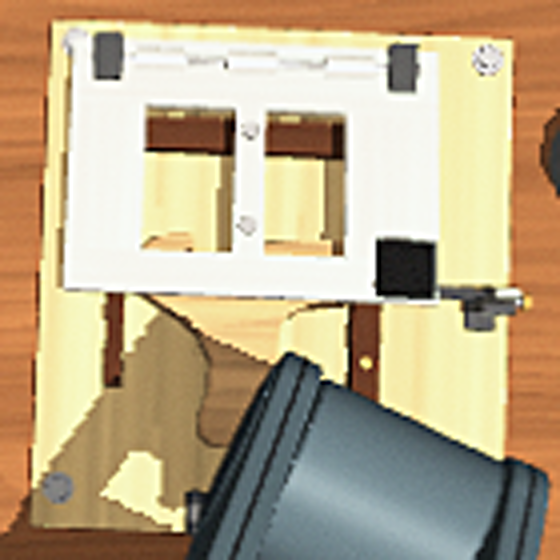

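The arm covers the rump in this view, and nothing has been disturbed. I'll approach slowly and watch the force.

```bash
python3 -m handwheel '[[0,0.03,0,0.02,0,0,0],[0,0.03,0,0,0,0,0],[0,0.02,0,0,0,0,0],[0,0.02,0,0,0,0,0],[0,0.02,0,0,0,0,0]]';python3 st.py; python3 -m handwheel '[[0,0.02,0,0,0,0,0],[0,0.02,0,0,0,0,0],[0,0.02,0,0,0,0,0],[0,0.02,0,0,0,0,0]]';python3 st.py
```

```text
clock: 3.28
tcp_pos: [456.6, -94.4, 31.3]
ee_rot: [-0.0, 0.999, -0.033, -0.0]
force: [-0.1, -0.1, 0.0]
grip_width: 0.004
finger_force: 0.0
t 3.275 jigTCP [-196.21  -27.19   31.35] yawerr 0.00022822498439420413 tilt [-0.  0.] F [-0.12 -0.09  0.03] g 0.004313653227239061
clock: 3.78
tcp_pos: [476.5, -95.7, 31.2]
ee_rot: [-0.0, 0.999, -0.033, 0.0]
force: [-2.5, -0.9, -0.9]
grip_width: -0.004
finger_force: 0.5
t 3.775 jigTCP [-176.23  -27.23   31.22] yawerr -5.723981230298936e-05 tilt [0. 0.] F [-2.48 -0.9  -0.91] g -0.004236066135294801
```

```bash
python3 -m handwheel '[[0,0.02,0,0,0,0,0],[0,0.02,0,0,0,0,0],[0,0.02,0,0,0,0,0],[0,0.02,0,0,0,0,0]]';python3 st.py; python3 -m handwheel '[[0,0.012,0,0,0,0,0],[0,0.012,0,0,0,0,0]]'; python3 st.py
```

```text
clock: 4.28
tcp_pos: [496.5, -97.1, 31.3]
ee_rot: [-0.0, 0.999, -0.033, -0.0]
force: [-0.6, -0.8, -0.5]
grip_width: 0.002
finger_force: 0.5
t 4.275 jigTCP [-156.21  -27.28   31.27] yawerr 1.7450974338209524e-05 tilt [-0.  0.] F [-0.63 -0.8  -0.5 ] g 0.0017116340726119675
clock: 4.53
tcp_pos: [502.1, -97.4, 31.3]
ee_rot: [-0.0, 0.999, -0.033, -0.0]
force: [-1.2, -1.2, 0.8]
grip_width: -0.002
finger_force: 0.9
t 4.525 jigTCP [-150.59  -27.22   31.3 ] yawerr 7.921781765711511e-05 tilt [-0.  0.] F [-1.15 -1.16  0.8 ] g -0.001707704331167731
```

```bash
python3 -c "
from h import *
snap('side','s2.png',(205,130,365,250),5)"
```

```text
(no output)
```

View pics/s2.png

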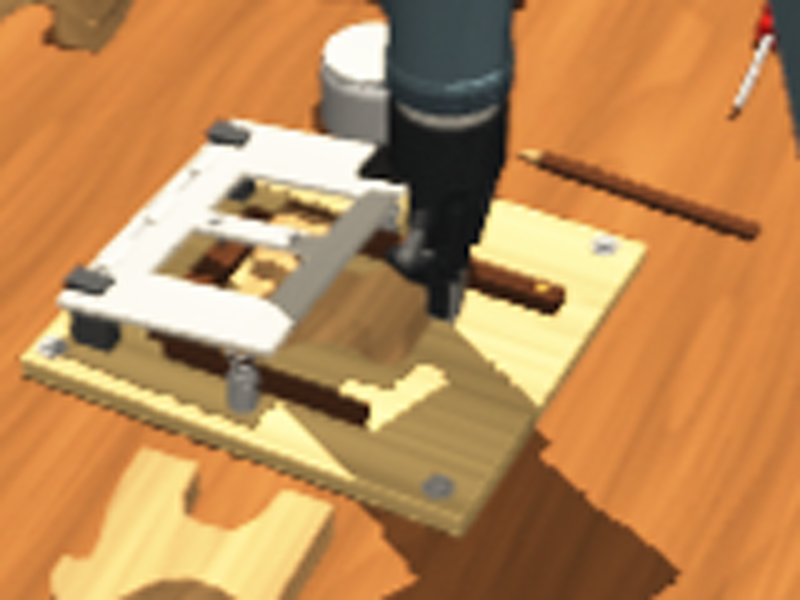

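The finger at about (445,300) is pushing the rump, and the blank has moved under the plate. I'll continue in small steps until the force rises.

```bash
for i in 1 2 3 4; do :; done; python3 -m handwheel '[[0,0.01,0,0,0,0,0],[0,0.01,0,0,0,0,0]]'; python3 st.py;  python3 -m handwheel '[[0,0.008,0,0,0,0,0]]'; python3 -m handwheel '[[0,0.006,0,0,0,0,0]]'; python3 st.py
```

```text
clock: 4.82
tcp_pos: [507.1, -97.8, 31.4]
ee_rot: [-0.0, 0.999, -0.033, -0.0]
force: [-2.0, -0.7, 0.9]
grip_width: -0.001
finger_force: 0.8
t 4.825 jigTCP [-145.55  -27.25   31.35] yawerr 5.696132642105112e-06 tilt [-0.  0.] F [-2.02 -0.66  0.87] g -0.0010167279866435028
clock: 4.95
tcp_pos: [509.4, -97.9, 31.3]
ee_rot: [-0.0, 0.999, -0.033, 0.0]
force: [-1.1, -0.7, 0.2]
grip_width: -0.001
finger_force: 0.9
clock: 5.08
tcp_pos: [510.7, -98.0, 31.3]
ee_rot: [0.0, 0.999, -0.033, -0.0]
force: [-2.0, -0.8, 1.5]
grip_width: 0.001
finger_force: 1.1
t 5.075 jigTCP [-141.94  -27.27   31.32] yawerr 8.057446674150648e-05 tilt [-0. -0.] F [-2.05 -0.81  1.5 ] g 0.001293071137215996
```

```bash
python3 -m handwheel '[[0,0.006,0,0,0,0,0]]'|sed -n '2p;4p'; python3 -m handwheel '[[0,0.006,0,0,0,0,0]]'|sed -n '2p;4p'; python3 -m handwheel '[[0,0.004,0,0,0,0,0]]'|sed -n '2p;4p'; python3 -m handwheel '[[0,0.004,0,0,0,0,0]]'|sed -n '2p;4p'
```

```text
tcp_pos: [512.1, -98.1, 31.3]
force: [-2.1, -0.2, 1.5]
tcp_pos: [512.8, -98.0, 31.2]
force: [-8.0, -1.6, 5.1]
tcp_pos: [512.9, -98.0, 31.2]
force: [-9.0, -0.6, 6.0]
tcp_pos: [512.9, -97.9, 31.2]
force: [-12.4, -1.3, 10.9]
```

The blank stopped at x = 512.9 and the force rose to 12 N, so it is against the stop. I'll back off, rise and look.

```bash
python3 -m handwheel '[[0,-0.02,0,0,0,0,0],[0,-0.06,0,0,0,0,0],[0,-0.08,0,0,0,0,0],[0,0,0,-0.2,0,0,0],[0,0,0,-0.24,0,0,0],[0,0,0,0,0,0,0]]'; python3 st.py; python3 -c "
from h import *
snap('side','s3.png',(205,130,365,250),5);snap('top','t3.png',(270,100,410,240),4)"
```

```text
clock: 6.32
tcp_pos: [478.6, -97.0, 146.1]
ee_rot: [0.002, 0.999, -0.033, 0.005]
force: [0.3, -1.0, 0.3]
grip_width: -0.0
finger_force: 0.0
t 6.325 jigTCP [-174.14  -28.34  146.08] yawerr 0.00014402196585813765 tilt [ 0.01 -0.  ] F [ 0.25 -0.98  0.33] g -0.000366800160342134
```

View pics/s3.png

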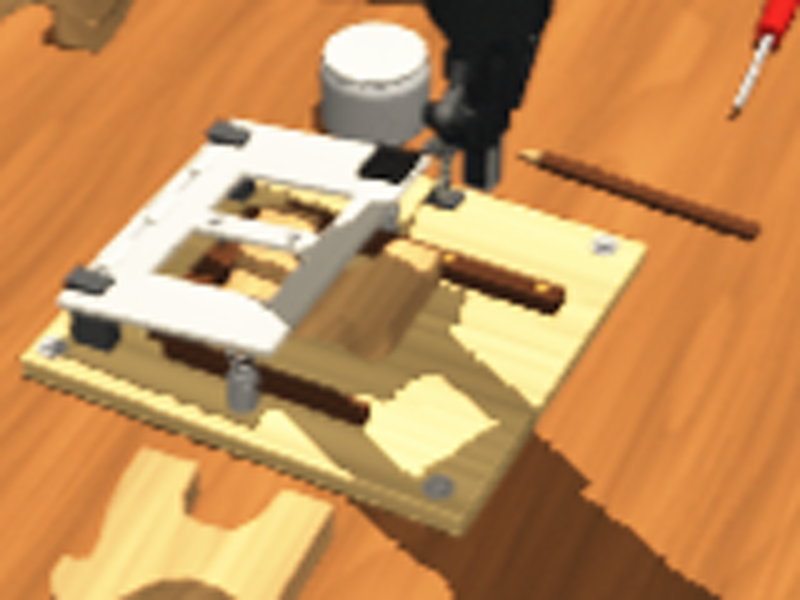

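The blank is home with its rump about 30 mm out from the plate edge, and the plate is at rest. The scale bar is at about (447,165). I'll enlarge the scale in the unobstructed first picture and predict the pixel for each height.

Run:
```python
from jig import *
np.set_printoptions(precision=2,suppress=True)
a=cv2.imread("pics/raw_side0.png")[144:174,278:310]
b=cv2.imread("pics/raw_top0.png")[160:190,370:405]
k=lambda i:cv2.resize(i,(i.shape[1]*12,i.shape[0]*20),interpolation=cv2.INTER_NEAREST)
A=cv2.resize(a,None,fx=12,fy=12,interpolation=cv2.INTER_NEAREST);B=cv2.resize(b,None,fx=11,fy=12,interpolation=cv2.INTER_NEAREST)
cv2.imwrite("pics/sc.png",np.hstack([A,B]))
for z in (98,85,81,70,65,60,55,40,18): print(z,proj("side",tow([-80,-146.5,z])),proj("top",tow([-80,-146.5,z])))
```

```text
98 [289.94 151.68] [394.29 167.76]
85 [289.91 154.75] [393.02 168.57]
81 [289.9  155.68] [392.64 168.81]
70 [289.88 158.24] [391.59 169.47]
65 [289.87 159.4 ] [391.12 169.77]
60 [289.86 160.55] [390.66 170.06]
55 [289.85 161.69] [390.2  170.35]
40 [289.81 165.09] [388.85 171.21]
18 [289.77 170.  ] [386.93 172.43]
```

View pics/sc.png

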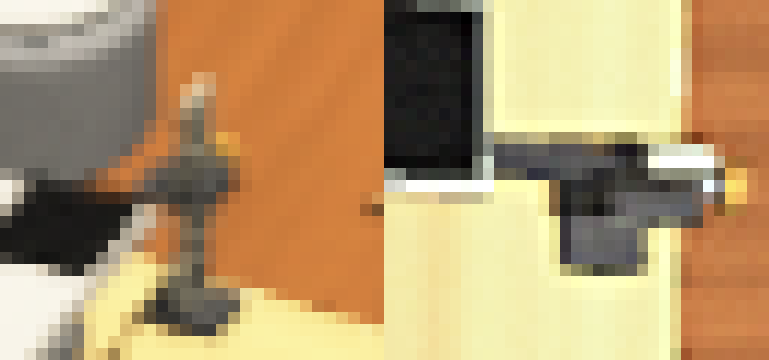

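Run:
```python
from jig import *
np.set_printoptions(precision=1,suppress=True,linewidth=200)
for n in("pics/raw_side0.png",):
    g=cv2.imread(n).max(2); h=cv2.imread(n).astype(int); 
    print("red\n",np.c_[np.arange(149,175),h[149:175,286:300,2]]); print("blue\n",np.c_[np.arange(149,175),h[149:175,286:300,0]])
h=cv2.imread("pics/raw_top0.png").astype(int);print("top red\n",np.c_[np.arange(168,184),h[168:184,378:404,2]])
print("bar tri",*[ (toj(p),e) for p,e in [tri((397.2,173.2),(294.8,150.5))]])
print("knob tri",*[ (toj(p),e) for p,e in [tri((402,175.3),(297,156))]])
```

```text
red
 [[149 120 115 113 109 118 183 207 205 202 204 207 210 213 211]
 [150 116 117 113 108 118 181 205 202 222 212 204 213 213 207]
 [151 116 116 113 107 116 181 204 222 222 202 205 213 209 203]
 [152 116 115 112 105 115 178 196 206 173 175 207 211 205 203]
 [153 115 113 110 105 114 178 187 157 122 170 205 206 204 204]
 [154 114 113 109 104 147 193 173 123 108 169 201 203 205 206]
 [155 113 111 107 116 177 206 185 131 102 172 229 224 206 207]
 [156 113 111 106 168 204 208 171 134 132 133 189 213 209 208]
 [157 112 133 176 202 183 152 118  90 100 106 119 163 198 208]
 [158 144 187 204 183 131  96  89  90  86  90  86 141 194 205]
 [159 145 163 177 143  98  73  79  73  79  87  71 128 187 201]
 [160  60  63  74  72  81  85  63  55  70  69 126 183 199 201]
 [161  26  27  28 161 200 165 110  84  83 118 177 198 200 204]
 [162  26  27 106 198 202 188 176 123  82 151 193 198 201 204]
 [163  29  37 174 199 192 200 173 129 111 170 197 199 204 206]
 [164  38 190 188 168 192 204 171 114  92 166 198 204 206 206]
 [165 132 180 225 239 231 193 159 134 111 169 200 205 206 204]
 [166 196 212 244 250 24
[... 3421 characters left out ...]
179 245 245 245 245 245 247 255 240  58 111 114 102 104 105 100 144 248 255 247 197 187 194 197 191 193 191]
 [180 244 244 245 245 244 247 253 238  55 102 106 100  98 101  91 144 249 255 243 206 197 201 196 196 197 199]
 [181 244 245 244 244 245 246 251 237  63  96 102 101  98  95  85 112 239 255 221 190 200 202 200 201 200 199]
 [182 245 245 245 244 245 244 249 246 181 141 114  66  80  94 101 174 245 254 221 179 199 195 200 193 193 194]
 [183 245 245 245 245 245 245 246 250 254 255 255 255 255 255 255 254 250 251 212 171 187 188 186 191 188 184]]
bar tri (array([ -94.4, -152.7,  103.6]), np.float64(2.099594570323868))
knob tri (array([ -93.7, -173.4,   66.7]), np.float64(2.189012685939536))
```

Run:
```python
from jig import *
np.set_printoptions(precision=2,suppress=True,linewidth=200)
P=lambda x,y,z:(proj("side",tow([x,y,z])))
for x,y in [(-92,-146),(-92,-160),(-96,-146),(-96,-160)]: print("bartop",x,y,P(x,y,98),proj("top",tow([x,y,98])))
for x,y in [(-91,-144),(-101,-144),(-91,-164),(-101,-164)]: print("rider",x,y,"z57,61,65,69",*[P(x,y,z) for z in (57,61,65,69)],proj("top",tow([x,y,65])))
for z in (58,62,66): print("knob",z,P(-96,-173,z))
for x,y,z in[(-57,-76,88),(-95,-76,88),(-95,-112,88),(-100,-114,82)]: print("pad",P(x,y,z))
print("foot",[P(x,y,18) for x,y in[(-90,-146),(-114,-144),(-114,-160)]])
```

```text
bartop -92 -146 [293.   152.66] [393.97 172.82]
bartop -92 -160 [294.76 150.55] [399.88 173.06]
bartop -96 -146 [294.05 152.97] [393.93 174.51]
bartop -96 -160 [295.81 150.85] [399.84 174.75]
rider -91 -144 z57,61,65,69 [292.35 162.46] [292.36 161.54] [292.37 160.62] [292.39 159.7 ] [390.   174.23]
rider -101 -144 z57,61,65,69 [294.91 163.23] [294.93 162.31] [294.95 161.39] [294.97 160.46] [389.9  178.33]
rider -91 -164 z57,61,65,69 [294.82 159.42] [294.84 158.5 ] [294.86 157.58] [294.87 156.66] [398.18 174.57]
rider -101 -164 z57,61,65,69 [297.37 160.17] [297.39 159.26] [297.42 158.34] [297.44 157.41] [398.09 178.66]
knob 58 [297.2  158.21]
knob 62 [297.22 157.29]
knob 66 [297.24 156.38]
pad [274.6  163.22]
pad [284.64 166.28]
pad [289.39 160.53]
pad [290.95 162.02]
foot [array([292.21, 170.85]), array([298.04, 173.03]), array([299.96, 170.54])]
```

```bash
python3 -m handwheel '[[0,0.13,0.09,0,0,0,0],[0,0.13,0.09,0,0,0,0],[0,0.124,0.086,0,0,0,0],[0,0,0,0.1,0,0,0],[0,0,0,0.08,0,0,0],[0,0,0,0,0,0,0],[0,0,0,0,0,0,0]]' >/dev/null; python3 st.py
```

```text
t 7.3 jigTCP [-81.4  -93.59  95.88] yawerr 3.279573743938946e-05 tilt [-0.  0.] F [ 0.57 -0.74  0.32] g 0.00011021823083340341
```

```bash
p(){ sed -n '1,2p;4p'|tr '\n' ' ';echo; }; python3 -m handwheel '[[0,0.008,0,0.02,0,0,0]]'|p; python3 -m handwheel '[[0,0,0,0.006,0,0,0]]'|p; python3 -m handwheel '[[0,0,0,0.006,0,0,0]]'|p; python3 -m handwheel '[[0,0,0,0.006,0,0,0]]'|p; python3 -m handwheel '[[0,0,0,0.006,0,0,0]]'|p
```

```text
clock: 7.42 tcp_pos: [569.9, -168.8, 92.3] force: [-0.2, -0.4, 0.4] 
clock: 7.55 tcp_pos: [569.4, -168.6, 90.1] force: [-0.1, 0.3, 0.5] 
clock: 7.68 tcp_pos: [569.3, -168.5, 88.7] force: [-0.9, -0.1, 2.9] 
clock: 7.8 tcp_pos: [569.1, -168.5, 87.3] force: [-2.7, 0.6, 4.3] 
clock: 7.92 tcp_pos: [568.8, -168.5, 85.7] force: [-2.2, 0.9, 4.8]
```

```bash
python3 -m handwheel '[[0,0,0,0.01,0,0,0],[0,0,0,0.01,0,0,0],[0,0,0,0.01,0,0,0],[0,0,0,0.01,0,0,0],[0,0,0,0,0,0,0],[0,0,0,0,0,0,0]]' >/dev/null; python3 st.py
python3 - <<'E'
from jig import *
np.set_printoptions(precision=1,suppress=True,linewidth=200)
snap("side","s4.png",(265,135,325,180),12)
h=cv2.imread("pics/raw_s4.png").astype(int)
print("red\n",np.c_[np.arange(149,172),h[149:172,284:300,2]])
for y in(-120,-130,-140,-144): print(y,[np.round(proj("side",tow([-94,y,z])),1) for z in(81,67,64,61)])
E
```

```text
t 8.675 jigTCP [-80.5  -93.76  75.62] yawerr 0.0003015084976235316 tilt [-0.  0.] F [-6.26  0.57  8.04] g -0.0019473566944504573
red
 [[149  20  22  21  20  22  23  28 132 203 219 217 219 221 224 227 226]
 [150  21  23  21  21  21  25  31 173 218 217 233 226 219 227 227 221]
 [151  23  23  20  19  31  39  69 186 219 233 232 216 220 227 224 218]
 [152  23  23  22  21  35  84 118 191 211 221 187 189 222 226 220 218]
 [153  24  23  20  20  33  91 125 192 202 171 134 183 221 221 219 220]
 [154  21  21  21  22  35  90 160 208 187 134 118 183 216 218 220 221]
 [155  21  21  20  21  64 117 191 220 199 143 112 186 238 234 221 222]
 [156  22  22  48  87 105 181 217 222 203 162 144 146 204 227 224 222]
 [157  21  21  45 103 183 217 222 223 190 124 109 116 130 177 214 223]
 [158  32  47  63 129 201 223 223 192 133 103  95  98  95 154 209 220]
 [159  34  83  85 132 202 222 222 155  87  78  86  96  78 140 202 216]
 [160  34  89  87 133 203 222 221 160  84  70  77  76 138 197 214 216]
 [161  34  88  88 134 203 209 165 116  91  87  91 130 191 213 215 218]
 [162  34  89  88 141 204 181 123  91 118 1
[... 359 characters left out ...]
91 198 219 225 223 218]
 [168  17  16  32 106 172 245 217  80  99 123 121 132 133 172 244 250]
 [169  28  35 109 132 224 209 107  47  83 116 114 104 104 105 242 253]
 [170 144 143 136 217 218 158  96  64  59  82 101 106  91 192 249 253]
 [171 157 146 189 247 252 225 238 221 137  97  71  70 191 248 253 253]]
-120 [array([290.2, 160.8]), array([290.1, 164.1]), array([290.1, 164.8]), array([290.1, 165.5])]
-130 [array([291.4, 159.3]), array([291.4, 162.6]), array([291.4, 163.2]), array([291.4, 163.9])]
-140 [array([292.7, 157.7]), array([292.7, 161. ]), array([292.6, 161.7]), array([292.6, 162.4])]
-144 [array([293.2, 157.1]), array([293.2, 160.4]), array([293.1, 161.1]), array([293.1, 161.8])]
```

View pics/s4.png

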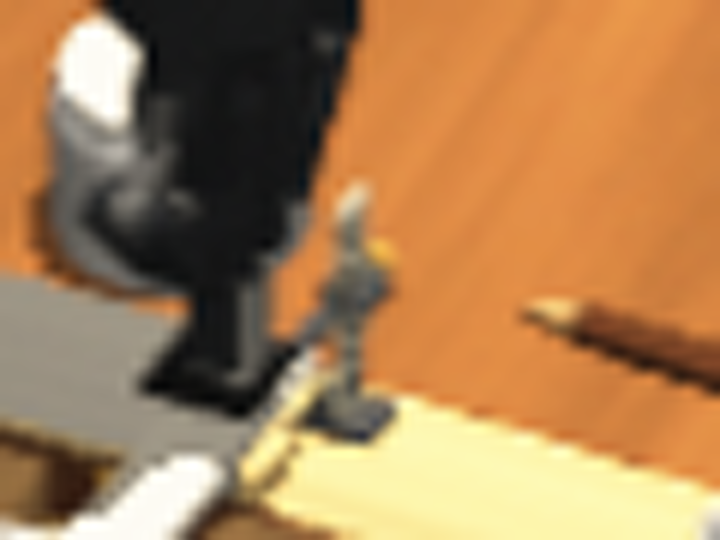

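The pressed view shows the pointer as a dark diagonal from about raw (288,163) to (292,161). The rider is at (292–296, 157–160.5). The pointer is still slightly above the mark, with about 14 mm of travel so far. I'll go a little deeper, relieve the side drag, and compare numerically.

```bash
python3 -m handwheel '[[0,-0.004,0,0.004,0,0,0],[0,-0.004,0,0.004,0,0,0],[0,0,0,0,0,0,0],[0,0,0,0,0,0,0]]' >/dev/null; python3 st.py
python3 - <<'E'
from jig import *
np.set_printoptions(precision=0,suppress=True,linewidth=200)
im=np.mean([imaging.capture("side").astype(float) for _ in range(6)],0)
tp=imaging.capture("top").astype(int)
cv2.imwrite("pics/raw_s5.png",im[:,:,::-1])
print("red",np.c_[np.arange(155,167),im[155:167,284:300,0]]);print("blue",np.c_[np.arange(155,167),im[155:167,284:300,2]])
print("top",np.c_[np.arange(170,182),tp[170:182,376:404,0]])
E
python3 st.py
```

```text
t 9.225 jigTCP [-80.66 -93.78  74.34] yawerr 4.663796549445043e-05 tilt [ 0. -0.] F [-2.83  0.47  8.5 ] g -0.0011391178500819057
red [[155.  22.  21.  20.  21.  49. 112. 192. 220. 199. 143. 112. 186. 238. 233. 220. 222.]
 [156.  22.  20.  32.  52.  89. 180. 218. 222. 203. 162. 144. 145. 204. 226. 224. 223.]
 [157.  21.  20.  23.  92. 181. 217. 222. 223. 190. 124. 110. 116. 130. 177. 213. 222.]
 [158.  22.  20.  27. 122. 201. 223. 223. 192. 134. 103.  95.  98.  94. 154. 209. 220.]
 [159.  32.  80.  72. 128. 202. 222. 223. 155.  90.  80.  87.  96.  78. 140. 202. 216.]
 [160.  33.  88.  78. 130. 203. 222. 221. 155.  86.  76.  78.  76. 138. 197. 214. 216.]
 [161.  34.  88.  78. 130. 203. 221. 185. 124.  98.  92.  91. 129. 191. 213. 215. 218.]
 [162.  34.  88.  78. 129. 201. 195. 139.  99. 106. 104.  92. 165. 207. 213. 216. 219.]
 [163.  34.  88.  78.  98. 146. 125. 100. 127. 144. 136. 121. 184. 212. 214. 219. 221.]
 [164.  34.  89.  78.  62.  64.  50. 131. 197. 180. 126. 100. 180. 213. 218. 221. 221.]
 [165.  33.  88.  79.  44.  36. 119. 203. 201. 173. 145. 122. 183. 215. 220. 221. 219.]
[... 2130 characters left out ...]
143 146 141 184 255 255  71 122 123 111 128 138 129 116 100 140 133  94  97 188 202 198 198 202]
 [179 255 255 255 255 255 255 255 255 255 255  65 119 122 115 114 114 111 155 255 255 255 214 203 208 209 207 206 206]
 [180 250 250 252 253 254 254 254 254 255 253  64 114 119 113 111 112 104 158 255 255 249 222 215 214 214 211 211 212]
 [181 249 250 250 250 250 250 250 250 255 247  72 100 113 106 104 108  96 126 247 255 233 200 214 215 213 214 214 218]]
t 9.575 jigTCP [-80.67 -93.79  74.34] yawerr 9.60191875792743e-05 tilt [ 0. -0.] F [-1.94  1.55  8.58] g -0.0009967709183094306[ WARN:0@2.986] global loadsave.cpp:1063 imwrite_ Unsupported depth image for selected encoder is fallbacked to CV_8U.
```

```bash
python3 -m handwheel '[[0,0,0,0.0025,0,0,0],[0,0,0,0.0025,0,0,0],[0,0,0,0,0,0,0],[0,0,0,0,0,0,0]]' >/dev/null; python3 st.py
python3 - <<'E'
from jig import *
np.set_printoptions(precision=0,suppress=True,linewidth=200)
im=np.mean([imaging.capture("side").astype(float) for _ in range(3)],0)
print("red",np.c_[np.arange(157,168),im[157:168,287:298,0]])
E
```

```text
t 10.075 jigTCP [-80.76 -93.78  73.13] yawerr 9.020313961258242e-05 tilt [ 0. -0.] F [-2.6   1.48  9.66] g 0.002271585040940306
red [[157.  97. 181. 216. 222. 223. 190. 125. 110. 116. 131. 177.]
 [158. 123. 201. 222. 223. 192. 134. 103.  94.  98.  94. 154.]
 [159. 129. 202. 222. 222. 155.  89.  80.  87.  95.  78. 140.]
 [160. 130. 203. 222. 221. 158.  82.  70.  78.  76. 138. 197.]
 [161. 130. 203. 221. 195. 129.  91.  91.  91. 129. 191. 213.]
 [162. 129. 201. 195. 143. 107. 117. 110.  91. 165. 207. 214.]
 [163. 129. 156. 133. 109. 111. 137. 137. 122. 185. 212. 214.]
 [164.  74.  70.  62.  75. 176. 179. 125. 100. 180. 213. 218.]
 [165.  46.  37.  42. 179. 198. 173. 146. 121. 183. 214. 220.]
 [166.  36.  30. 205. 211. 180. 187. 146.  88. 180. 220. 220.]
 [167.  21. 176. 216. 205. 142. 120. 115.  91. 198. 220. 225.]]
```

The pointer has travelled about 16.6 mm and the force is about 10 N, which matches the expected value at the line. I'll hold, then release smoothly straight up.

```bash
python3 -m handwheel '[[0,0,0,0,0,0,0],[0,0,0,0,0,0,0],[0,0,0,0,0,0,0],[0,0,0,0,0,0,0],[0,0,0,0,0,0,0],[0,0,0,0,0,0,0]]' >/dev/null; python3 st.py; python3 -m handwheel '[[0,0,0,-0.02,0,0,0],[0,0,0,-0.02,0,0,0],[0,0,0,-0.03,0,0,0],[0,0,0,-0.1,0,0,0],[0,0,0,-0.2,0,0,0],[0,-0.2,0,-0.1,0,0,0],[0,-0.24,0,0,0,0,0],[0,-0.2,0,0,0,0,0]]'>/dev/null; python3 -m handwheel '[[0,-0.1,0,0,0,0,0],[0,0,0,0,0,0,0],[0,0,0,0,0,0,0]]' >/dev/null; python3 st.py
python3 - <<'E'
from h import *
snap("side","s6.png"); snap("top","t6.png")
a=cv2.imread("pics/raw_s6.png")[130:250,205:345];b=cv2.imread("pics/raw_t6.png")[100:240,270:410]
f=lambda i:cv2.resize(i,(395,395*i.shape[0]//i.shape[1]),interpolation=cv2.INTER_CUBIC)
A,B=f(a),f(b);A=cv2.copyMakeBorder(A,0,B.shape[0]-A.shape[0],0,0,cv2.BORDER_CONSTANT)
cv2.imwrite("pics/fin.png",np.hstack([A,B]))
r=cv2.imread("pics/raw_side0.png").astype(int);n=cv2.imread("pics/raw_s6.png").astype(int)
print(abs(r-n)[149:166,286:298].max(2))
E
```

```text
t 10.975 jigTCP [-80.74 -93.78  73.15] yawerr 0.00011613515701948407 tilt [ 0. -0.] F [-3.22  1.11  9.16] g 0.0009897022913957622
t 12.35 jigTCP [-265.27  -94.13  189.73] yawerr -0.0003004204701337887 tilt [ 0. -0.] F [ 1.44 -0.56  0.39] g -0.0017483679779565348
[[15 15 14 15 14 19 19 18 19 19 19 18]
 [14 14 15 14 14 19 20 20 18 16 19 16]
 [14 14 13 14 15 18 19 18 19 19 19 17]
 [14 14 13 14 14 19 19 20 18 18 19 17]
 [14 14 13 13 14 18 19 18 15 17 19 19]
 [14 13 13 12 17 19 17 14 13 19 19 19]
 [14 13 14 14 19 18 18 15 13 18 18 17]
 [14 13 12 18 18 19 18 15 15 16 19 17]
 [14 15 19 19 18 17 15 12 12 13 15 18]
 [17 19 19 19 16 13 11 11 11 11 11 17]
 [17 19 19 16 12 10 10 10 10 11  9 15]
 [ 9  9 10  8 11 10  9  9 10  9 16 18]
 [ 4  4  4 18 18 18 13 11 11 14 18 19]
 [ 4  4 14 18 17 20 18 16 12 17 18 19]
 [ 3  5 19 19 18 19 18 16 13 18 19 19]
 [ 6 18 19 18 19 19 18 15 11 18 18 18]
 [15 19 19 17 19 18 18 14 13 18 18 19]]
```

View pics/fin.png

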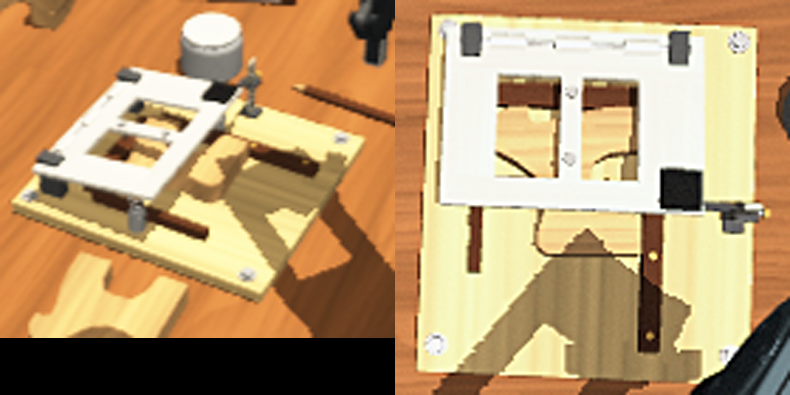

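The plate is back at rest: the pointer and rider pixels match the first picture apart from a uniform brightness change. In the left window the nose meets the stop at about (540,108). Nothing else has moved and the arm is clear.

```bash
python3 -c "
from cell import arm
print(arm.sign_off())"
```

```text
the job is handed in; nothing more can be done
None
```

The job is handed in: the blank is home against the stop, the plate was pressed to my best estimate of the rider's line (good to about 1–1.5 mm, since the line was too fine to see), held for over a second at about 9–10 N, and has sprung fully back.

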